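Hang the two wash baskets on the drip stand

TASK

Hang both washed-parts baskets on the drip stand to drain, each by the middle of its handle bar, let down into the throat of a hook and hanging about level with its part still inside: the shallow basket on the hook over the tall drain box, the deep basket on the hook over the low drip dish. The hooks are closed above and open only at the side, so bring each handle in sideways and lower it. Do not knock over or shift the spray bottle, the vee block or the tape roll, and let go of everything at the end.

Things in the scene. Friction and masses are not known exactly. Their poses are not given: they have to be found in the camera images.
- stand: drip stand, fixed: base plate 110 (x) x 200 (y) x 8 mm, post 18 mm thick in its middle, an arm from the post to its +y (left) and to its -y (right) side, each ending in a hook of 8 mm plate lying in the stand's y-z plane, open outward, closed above. Highest point 236 mm. Origin: under the post at bench height; x roughly away from the robot, y along the arms.
- seat_left (a point): +y (left) hook: centre of a bar resting in its throat, 195 mm above the bench, 60 mm from the post axis; axes as the stand's. Distances from post axis: throat floor 50 to 70 mm (height 190), upturned tip 70 to 78 (top at height 204), upper lip 40 to 80 (heights 228 to 236), jaw underside at 180. A bar along x goes in from outside at centre height 216, then down 21 mm.
- seat_right (a point): -y (right) hook: centre of a bar resting in its throat, 195 mm above the bench, 60 mm from the post axis; axes as the stand's. Distances from post axis: throat floor 50 to 70 mm (height 190), upturned tip 70 to 78 (top at height 204), upper lip 40 to 80 (heights 228 to 236), jaw underside at 180. A bar along x goes in from outside at centre height 216, then down 21 mm.
- drain_box: tall closed grey drain box with a perforated steel top, 110 (x) x 84 (y) x 55 mm, fixed on the stand's base plate under one of the two hooks (either side, it varies); its top is 63 mm above the bench. Origin: centre of its underside, 8 mm above the bench.
- drip_dish: low open steel dish, 110 (x) x 84 (y) x 14 mm, fixed on the stand's base plate under the other hook; its rim is 22 mm above the bench. Origin: centre of its underside, 8 mm above the bench.
- deep_basket: deep steel wire basket, 118 mm long (x), 72 mm wide (y), sides 75 mm high; rigid bail: legs up from the middle of the short ends (x = -54, +54 mm) carry a straight round bar 10 mm thick along x, centre 150 mm above the underside. Loose, about 0.25 kg, a bearing race ring (about 0.1 kg) loose inside. Origin: centre of underside, z up; same after half a turn.
- deep_basket_bail (a point): middle of the deep basket's bail bar, 150 mm above its underside, on the bar's centre line; axes as the basket's, the bar runs along x from -54 to +54 mm.
- deep_basket_floor (a point): centre of the deep basket's inner floor, 3 mm above its underside.
- shallow_basket: shallow steel wire basket, 118 mm long (x), 72 mm wide (y), sides 38 mm high; rigid bail: legs up from the middle of the short ends (x = -54, +54 mm) carry a straight round bar 10 mm thick along x, centre 105 mm above the underside. Loose, about 0.25 kg, a gear selector pawl (about 0.1 kg) loose inside. Origin: centre of underside, z up; same after half a turn.
- shallow_basket_bail (a point): middle of the shallow basket's bail bar, 105 mm above its underside, on the bar's centre line; axes as the basket's, the bar runs along x from -54 to +54 mm.
- shallow_basket_floor (a point): centre of the shallow basket's inner floor, 3 mm above its underside.
- race_ring: bearing race, a steel ring 61 mm across and 22 mm high, lying loose in the deep basket; must stay in it. Origin: centre of its underside.
- selector_pawl: steel selector pawl 35 x 76 x 18 mm, lying loose in the shallow basket; must stay in it. Origin: centre of its underside.
- bottle: spray bottle, 52 mm thick, 181 mm high, standing loose beyond the left-hand basket's place; bystander. Origin: centre of its underside.
- vee: vee block 57 x 56 x 34 mm, loose on the bench between the two baskets' places; bystander. Origin: centre of its underside.
- tape: roll of tape 80 mm across, 24 mm high, lying loose behind the stand to the right; bystander. Origin: centre of its underside.
- drawer_corner (a point): right-hand end of the front of the top drawer of the blue parts chest, fixed, behind and left of the stand: the front (190 mm high) runs from here to the left (+y), its handle stands out some 20 mm towards the robot further left. It limits how far forward a basket may go beside the left hook.

How it is judged:
By the outcome, as a careful person would: the job done as asked, in the order asked, and still so for the second after the job is handed in, with the robot touching nothing.
It also fails if it takes over 67 s, if anything falls off the work surface, if the arm or the gripper's body presses on something with over 40 N, if the wrist force passes 120 N, or if a joint passes its speed limit or range.

ROBOT

A 6-joint arm with a two-finger parallel gripper is mounted at the origin on a cart in front of the work surface, level with it; the furniture and walls round the work are solid. World frame = base frame: x ahead of the robot, y to its left, z up, the work surface at z = 0. Lengths are in m, angles in rad, forces in N, time in s.
With the tool pointing down it reaches from about 0.25 to 0.725 m from the base axis. Payload 4 kg.
Tool frame: the origin (TCP) lies midway between the tips of the shut fingers; the grasp point (between the pads) lies 19 mm behind it (bot.grip_point_offset is the distance from the TCP to the grasp point, in m); z points along the fingers, y is the line along which they close (so a half turn about z gives the same grasp; the last joint's range is limited). The gripper opens to 85 mm and grips with 20 to 120 N. Pads are 22 mm wide; open, the fingers measure 114 mm over their backs; the gripper's body (76 mm by 85 mm) begins 54 mm behind the grasp point. The pads swing forward as they close: fully open they stand 13 mm farther back than shut.
Start: joints at [-1.277, 0.241, 0.005, 1.335, 0, 1.571], TCP at [0.145, -0.479, 0.231] pointing down, gripper open.
Joint ranges: [-2.72, 2.72], [-1.05, 1.87], [-1.09, 1.28], [-1.99, 2.15], [-1.42, 1.44], [-3.14, 3.14]. Speed limits (rad/s): [2.79, 2.79, 3.14, 3.14, 3.14, 3.14].

INTERFACE

Orientations are given as a unit quaternion [x, y, z, w].
In Python, from workcell import bot gives the robot as it stands.
- The arm moves only by the tool step_arm, never from a script. Its argument "targets" is text: rows parted by semicolons, each of 7 numbers parted by spaces: the opening, from -1 (shut) to 1 (fully open), so that 0 is half open, then the shift along the world's x, y, z normalised to -1 to 1, where 1 is 0.5 m, then the turn, a rotation vector about the world's x, y, z normalised to -1 to 1, where 1 is pi/4 rad. In form: gripper x y z wx wy wz; .... A call has 1 to 10 rows; each row is the pose to reach, as a shift and turn from the pose commanded when the call began; what a row does not reach only later rows make up. A row lasts 1/12 s, in which the tool goes at most 41.7 mm and 7.16 degrees, less where a joint would pass 70% of its speed; a pose out of reach is approached as far as the arm can. A call with a number of a shift or a turn outside -1 to 1 is refused whole. A call with a gripper value outside its range is refused whole. The fingers move at their own pace and stop on an object; the grip force is fixed at half the most. Time passes only in rows, so rows that repeat a pose let the fingers close. It gives the time, the measured TCP pose, the force, the opening and the grip force at its end, in the units of the state.
- bot.get_obs(): the state, without advancing time (a new reading comes with each control period).
- bot.camera(name): name is "side" or "top"; returns the picture (420x560x3 uint8, red, green, blue); there is no depth.
- bot.camera_info(name): a dict with "vertical_fov" (degrees; the focal length in pixels is half the picture's height over the tangent of half this angle, whatever the lens; pixels are square), "cx", "cy" (the principal point, pixels), "pose" (4x4, takes a point from camera to world coordinates). Camera axes: x right, y up, looking along -z (the intrinsics and any distortion apply to the point x, -y, -z); pixel columns grow to the right and rows downward; lengths in m; the calibration is good to about 2 mm. A picture is of the moment at which its call begins. camera_info takes no time and is no camera call.
- bot.job_done(): hands the job in; it is judged then, once.
The state is a dict: "clock": time; "joint_pos": joint angles; "joint_vel": joint speeds; "tau": joint torques, N m; "eef_pos": TCP position; "tool_rot": TCP orientation; "ft_force": force on the tool from outside, world axes, zero at the start; "ft_torque": the same for the moment, N m; "grip_width": finger opening in m; "grasp_force": force on a finger pad.
Only numpy, scipy, OpenCV 4.12 (cv2) and the standard library are available. Lean on these libraries where they do the work, as an engineer would, in place of code of your own. Each camera call takes 0.05 s, during which the arm holds its last target. There are 200 camera calls.

## Working session

There is one attempt and no reset: what is moved stays moved. The work goes in short steps, Python scripts to look and compute and a tool call to move; the robot and the scene stay as the last step left them, time stands still between calls to the robot, and variables do not carry over. Pictures are saved under pics/ and viewed, at most 10 in all, crops included, and the job is handed in when it is done.

Besides the shell and the picture viewer there is one more tool, called after "Call:" by a JSON object that holds its "op" and its "data", one argument or row to a line. step_arm: Moves the arm, as the interface text tells. Scaled input: -1 to 1 covers 0.5 m each way for a shift and pi/4 rad each way for a turn. Its arguments: {"type":"object","properties":{"targets":{"type":"string"}},"required":["targets"]}

```bash
mkdir -p pics
python3 - <<'E'
from workcell import bot
import cv2,numpy as np
for n in("side","top"):
    cv2.imwrite(f"pics/{n}0.png",bot.camera(n)[:,:,::-1]); i=bot.camera_info(n); print({k:(np.round(v,4).tolist() if k=='pose' else v) for k,v in i.items()})
o=bot.get_obs();print(o['clock'],o['eef_pos'],o['tool_rot'],o['grip_width'],bot.grip_point_offset)
E
```

```text
{'vertical_fov': 44.89974601951345, 'cx': 272.82051374292075, 'cy': 211.03667364978028, 'pose': [[-0.9909, 0.0831, -0.1061, 0.4609], [-0.1347, -0.6162, 0.776, 0.8998], [-0.0009, 0.7832, 0.6218, 0.7635], [0.0, 0.0, 0.0, 1.0]]}
{'vertical_fov': 42.15226535857981, 'cx': 284.27604628776754, 'cy': 210.77560108130507, 'pose': [[0.0167, 0.9777, -0.2093, 0.3488], [-0.9999, 0.0172, 0.001, 0.0906], [0.0046, 0.2092, 0.9779, 1.1842], [0.0, 0.0, 0.0, 1.0]]}
0.1 [ 0.14464014 -0.4780394   0.23049646] [ 9.89228176e-01  1.46378756e-01 -1.38502125e-04 -9.25706135e-04] 0.08562670656321497 0.0187
```

View pics/side0.png

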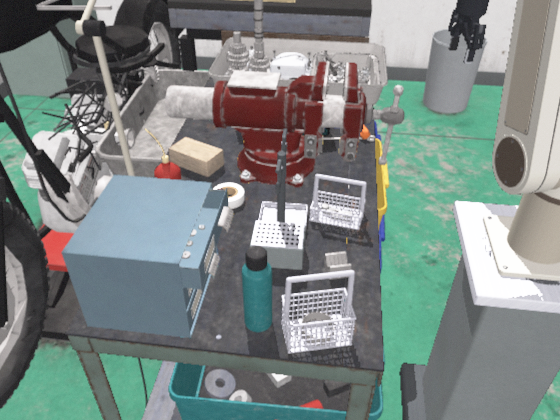

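View pics/top0.png

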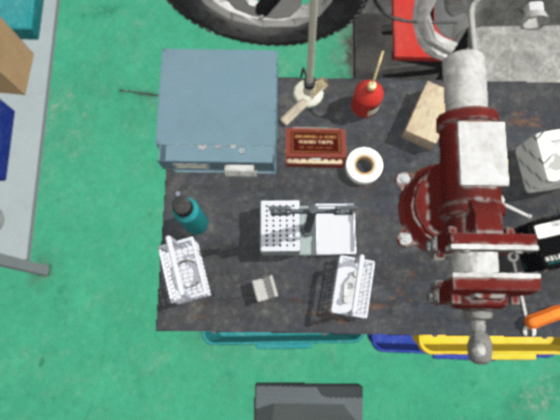

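The left-hand basket (top view, about px 185,270) holds the ring, so it is the deep one. The right-hand basket (352,287) is the shallow one. The drain box is under the left hook (280,227), the dish under the right (335,230). I'll enlarge both views next.

Run:
```python
import cv2
t=cv2.imread("pics/top0.png")[135:335,150:416];cv2.imwrite("pics/top0c.png",cv2.resize(t,None,fx=3,fy=3,interpolation=2))
s=cv2.imread("pics/side0.png")[120:360,205:405];cv2.imwrite("pics/side0c.png",cv2.resize(s,None,fx=2.5,fy=2.5,interpolation=2))
```

```text
(no output)
```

View pics/top0c.png

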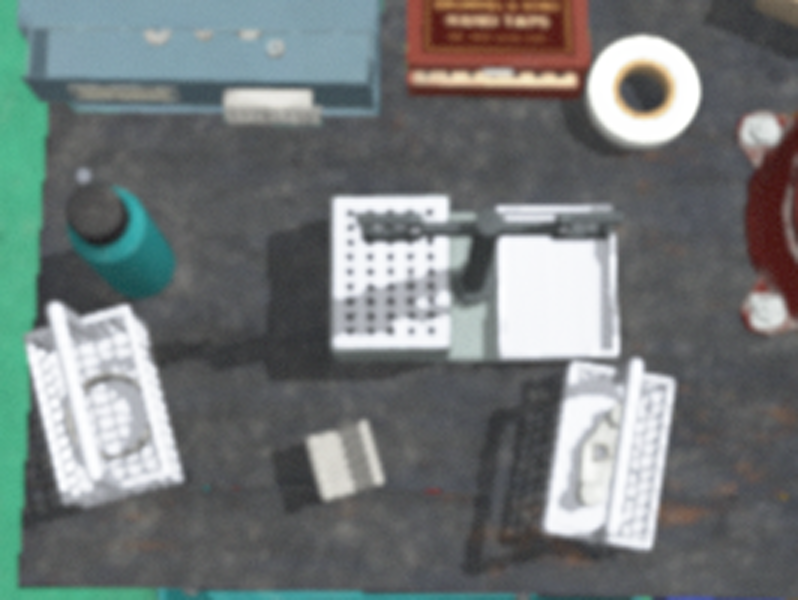

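View pics/side0c.png

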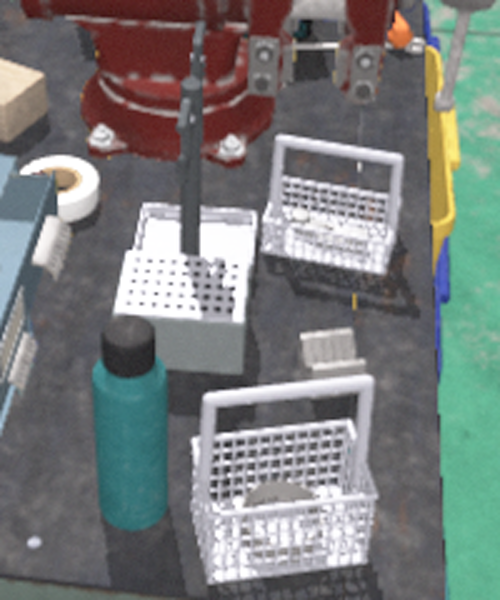

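```bash
cat > h.py <<'E'
from workcell import bot
import numpy as np
def ray(n,p):
    i=bot.camera_info(n);f=210/np.tan(np.radians(i['vertical_fov']/2));T=np.array(i['pose'])
    d=T[:3,:3]@np.array([(p[0]-i['cx'])/f,-(p[1]-i['cy'])/f,-1]);return T[:3,3],d/np.linalg.norm(d)
def plane(n,p,z):
    o,d=ray(n,p);return o+d*(z-o[2])/d[2]
def tri(a,b):
    o1,d1=ray('top',a);o2,d2=ray('side',b)
    t=np.linalg.lstsq(np.c_[d1,-d2],o2-o1,rcond=None)[0];p,q=o1+d1*t[0],o2+d2*t[1]
    return (p+q)/2,np.linalg.norm(p-q)
E
python3 - <<'E'
from h import *
np.set_printoptions(precision=4,suppress=True)
T=lambda u,v:(u/3+150-.33,v/3+135-.33)
S=lambda u,v:(u/2.5+205-.3,v/2.5+120-.3)
def show(nm,n,l,z):
    P=np.array([plane(n,p,z) for p in l]);print(nm,n,P[:,:2].tolist() and P[:,:2].round(4).tolist(),'mean',P.mean(0)[:2],'len',np.linalg.norm(P[0]-P[1]), 'ang',np.degrees(np.arctan2(*(P[0]-P[1])[[1,0]])))
db=[T(57,306),T(95,486)];sb=[T(636,363),T(613,538)]
dS=[S(208,397),S(371,383)];sS=[S(279,142),S(399,157)]
show('deepbar','top',db,.15);show('deepbar','side',dS,.15)
show('shbar','top',sb,.105);show('shbar','side',sS,.105)
for a,b in zip(db+sb,dS+sS): print(tri(a,b))
show('box','top',[T(332,196),T(332,348),T(450,196),T(450,348)],.063)
show('box','side',[S(133,251),S(252,256),S(118,312),S(246,319)],.063)
show('dish','top',[T(497,205),T(498,357),T(613,205),T(620,357)],.022)
show('lips','top',[T(360,221),T(620,218)],.236)
show('shbasket rim','top',[T(571,363),T(543,537),T(674,377),T(652,549)],.038)
show('deepbasket rim','top',[T(27,341),T(65,503),T(130,307),T(183,483)],.075)
show('vee','top',[T(307,437),T(370,420),T(325,500),T(384,484)],.034)
show('bottle top','top',[T(70,210),T(128,210),T(98,180)],.181)
show('drawer','top',[T(379,112),T(380,80),T(320,120),T(222,115)],.0)
show('drawer190','top',[T(379,112),T(380,80),T(320,100),T(222,95)],.19)
show('tape','top',[T(587,90),T(700,90)],.024)
show('visebolts','top',[T(740,130),T(745,310),T(750,215)],.02)
E
```

```text
deepbar top [[0.5154, 0.3106], [0.402, 0.2799]] mean [0.4587 0.2953] len 0.1175097229658238 ang 15.137514990756184
deepbar side [[0.5164, 0.3096], [0.4091, 0.282]] mean [0.4627 0.2958] len 0.11077155758249507 ang 14.423319940859976
shbar top [[0.4911, -0.0661], [0.3766, -0.0497]] mean [ 0.4338 -0.0579] len 0.11564356163153684 ang -8.169359038241446
shbar side [[0.4921, -0.0606], [0.3838, -0.0513]] mean [ 0.438 -0.056] len 0.10863455199859799 ang -4.911188317987221
(array([0.5158, 0.3105, 0.1507]), np.float64(0.0010115952230218938))
(array([0.4055, 0.28  , 0.1475]), np.float64(0.0068292724787313045))
(array([ 0.492 , -0.0667,  0.1007]), np.float64(0.000659439747307752))
(array([ 0.3802, -0.05  ,  0.1055]), np.float64(0.007383820014076735))
box top [[0.6111, 0.1405], [0.5034, 0.1377], [0.6126, 0.0574], [0.5048, 0.0562]] mean [0.558  0.0979] len 0.10778281166643955 ang 1.4806975352089455
box side [[0.6082, 0.0612], [0.5053, 0.0542], [0.608, 0.1405], [0.5034, 0.1349]] mean [0.5562 0.0977] len 0.10307440961849217 ang 3.903168936418193
dish top [[0.6161, 0.0218], [0.5046, 0.0205], [0.6176,
[... 686 characters left out ...]
e top top [[0.5716, 0.2996], [0.5722, 0.2632], [0.5913, 0.2831]] mean [0.5784 0.282 ] len 0.03642405915487608 ang 91.01337934779028
drawer top [[0.6914, 0.1096], [0.7165, 0.1093], [0.6843, 0.1538], [0.6869, 0.2275]] mean [0.6948 0.1501] len 0.025113139394460696 ang 179.41245159942494
drawer190 top [[0.6364, 0.1066], [0.6575, 0.1063], [0.6436, 0.144], [0.6458, 0.2061]] mean [0.6458 0.1408] len 0.021083850260754444 ang 179.41245159942494
tape top [[0.7041, -0.0442], [0.7056, -0.1279]] mean [ 0.7048 -0.0861] len 0.08364589044667414 ang 91.03395170363761
visebolts top [[0.6766, -0.1575], [0.5421, -0.1576], [0.6124, -0.1632]] mean [ 0.6103 -0.1594] len 0.13452395215809101 ang 0.024204088607074997
```

Call:
{"op": "step_arm", "data": {
  "targets": "1 0.11 0.556 0 0 0 -0.56; 1 0.11 0.556 0 0 0 -0.56; 1 0.11 0.556 0 0 0 -0.56; 1 0.11 0.556 0 0 0 -0.56; 1 0.11 0.556 0 0 0 -0.56; 1 0.11 0.556 0 0 0 -0.56; 1 0.11 0.556 0 0 0 -0.56; 1 0.11 0.556 0 0 0 -0.56"
}}

```text
clock: 0.77
eef_pos: [0.1993, -0.1954, 0.2308]
tool_rot: [0.998, -0.069, -0.0, -0.002]
ft_force: [-0.1, 0.3, -0.3]
grip_width: 0.0855
grasp_force: 0.0
```

Run:
```python
from h import *
T=lambda u,v:(u/3+150-.33,v/3+135-.33)
S=lambda u,v:(u/2.5+205-.3,v/2.5+120-.3)
for a,b in[((320,105),(70,222)),((320,120),(70,222)),((222,110),(47,280)),((222,95),(47,280))]: print(tri(T(*a),S(*b)))
```

```text
(array([0.6457677 , 0.14556452, 0.15812544]), np.float64(0.007498198854154414))
(array([0.64110294, 0.14546446, 0.15670464]), np.float64(0.002254885229120378))
(array([0.64675921, 0.2100281 , 0.15253189]), np.float64(7.347677368715994e-06))
(array([0.65144168, 0.21008552, 0.15396826]), np.float64(0.009788467586255895))
```

Call:
{"op": "step_arm", "data": {
  "targets": "1 0.42 0.284 0 0 0 0; 1 0.42 0.284 0 0 0 0; 1 0.42 0.284 0 0 0 0; 1 0.42 0.284 0 0 0 0; 1 0.42 0.284 0 0 0 0; 1 0.42 0.284 0 0 0 0; 1 0.42 0.284 0 0 0 0; 1 0.42 0.284 -0.08 0 0 0; 1 0.42 0.284 -0.15 0 0 0; 1 0.42 0.284 -0.15 0 0 0"
}}

```text
clock: 1.6
eef_pos: [0.404, -0.0591, 0.1501]
tool_rot: [0.997, -0.072, -0.007, -0.001]
ft_force: [-1.6, -0.2, 0.1]
grip_width: 0.0855
grasp_force: 0.0
```

Run:
```python
from h import *
import cv2
o=bot.get_obs();print(o['eef_pos'],o['tool_rot'],o['joint_vel'])
a=cv2.resize(bot.camera('top')[180:330,250:420,::-1],None,fx=2.3,fy=3,interpolation=2);b=cv2.resize(bot.camera('side')[120:270,280:450,::-1],None,fx=2.3,fy=3,interpolation=2)
cv2.imwrite('pics/g1.png',np.hstack([a,b]))
```

```text
[ 0.40401107 -0.05914039  0.15005688] [ 9.97367091e-01 -7.21805897e-02 -6.93448569e-03 -8.72516522e-04] [-0.0096091  -0.05408772  0.1115547   0.14510985  0.00060225  0.00104328]
```

View pics/g1.png

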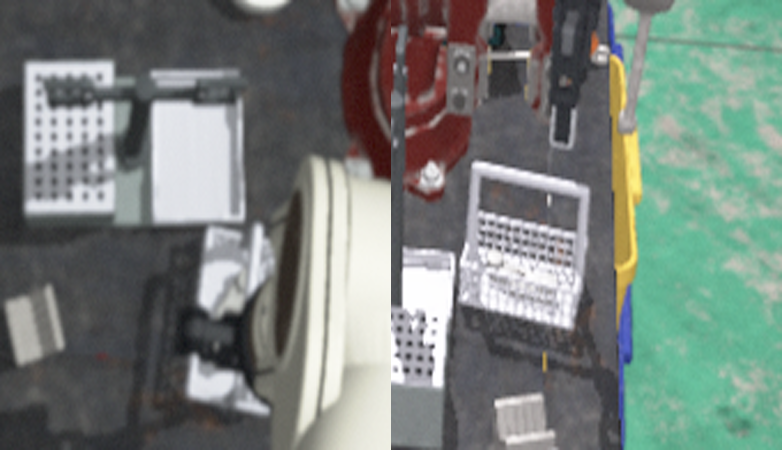

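The view shows the open gripper above the shallow basket, with the vee block and the stand clear of it. I'm lowering to the bar and will check the pose before closing.

Call:
{"op": "step_arm", "data": {
  "targets": "1 0 0.01 0 0 0 0; 1 0 0.01 -0.05 0 0 0; 1 0 0.01 -0.1 0 0 0; 1 0 0.01 -0.139 0 0 0; 1 0 0.01 -0.139 0 0 0; 1 0 0.01 -0.139 0 0 0; 1 0 0.01 -0.139 0 0 0"
}}

```text
clock: 2.28
eef_pos: [0.4112, -0.0581, 0.0891]
tool_rot: [0.997, -0.071, 0.002, -0.002]
ft_force: [-0.9, 0.1, 0.7]
grip_width: 0.0858
grasp_force: 0.0
```

Call:
{"op": "step_arm", "data": {
  "targets": "1 0 0.008 -0.004 0 0 0; 1 0 0.008 -0.004 0 0 0; 1 0 0.008 -0.004 0 0 0"
}}

```text
clock: 2.53
eef_pos: [0.4096, -0.0559, 0.0858]
tool_rot: [0.998, -0.069, 0.001, -0.002]
ft_force: [-0.1, -0.3, -0.3]
grip_width: 0.0856
grasp_force: 0.0
```

Run:
```python
from h import *
import cv2
o=bot.get_obs();print(o['eef_pos'],o['tool_rot'])
b=cv2.resize(bot.camera('side')[120:270,280:430,::-1],None,fx=4,fy=4,interpolation=2)
cv2.imwrite('pics/g2.png',b);print(bot.get_obs()['eef_pos'])
```

```text
[ 0.40964691 -0.05593372  0.08578731] [ 0.99760041 -0.06917946  0.00117963 -0.00249705]
[ 0.40945316 -0.05593113  0.08555095]
```

View pics/g2.png

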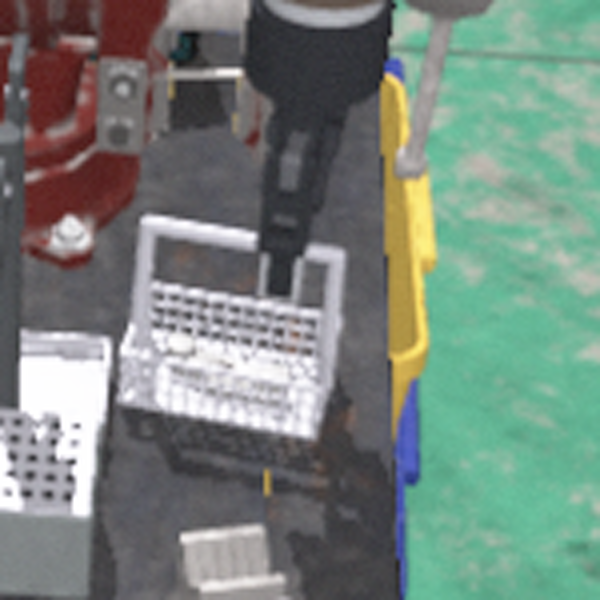

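The fingers straddle the shallow bar (finger at about px 285, bar from 140 to 345), offset towards the robot as planned. Closing now.

Call:
{"op": "step_arm", "data": {
  "targets": "-1 0 0.004 0 0 0 0; -1 0 0.004 0 0 0 0; -1 0 0.004 0 0 0 0; -1 0 0.004 0 0 0 0; -1 0 0.004 0 0 0 0; -1 0 0.004 0 0 0 0; -1 0 0.004 0 0 0 0; -1 0 0.004 0 0 0 0; -1 0 0.004 0 0 0 0; -1 0 0.004 0 0 0 0"
}}

```text
clock: 3.42
eef_pos: [0.4086, -0.0549, 0.0847]
tool_rot: [0.998, -0.069, -0.0, -0.003]
ft_force: [0.8, 1.6, -0.0]
grip_width: 0.0078
grasp_force: 58.4
```

Call:
{"op": "step_arm", "data": {
  "targets": "-1 0 0 0.03 0 0 0; -1 0 0 0.07 0 0 0; -1 0 0 0.11 0 0 0; -1 0 0 0.15 0 0 0; -1 0 0 0.19 0 0 0; -1 0 0 0.23 0 0 0; -1 0 0 0.23 0 0 0; -1 0 0 0.23 0 0 0; -1 0 0 0.23 0 0 0"
}}

```text
clock: 4.17
eef_pos: [0.4076, -0.055, 0.1983]
tool_rot: [0.998, -0.069, -0.001, -0.003]
ft_force: [0.3, 0.2, -3.8]
grip_width: 0.0078
grasp_force: 58.7
```

Run:
```python
from h import *
import cv2
o=bot.get_obs();print(o['eef_pos'],o['tool_rot'],o['ft_force'],o['ft_torque'])
b=cv2.resize(bot.camera('side')[60:260,260:430,::-1],None,fx=3,fy=3,interpolation=2)
cv2.imwrite('pics/g3.png',b)
```

```text
[ 0.40764184 -0.05501545  0.19827196] [ 0.99763555 -0.06865288 -0.00114621 -0.00296372] [ 0.25517926  0.19811869 -3.75980167] [ 0.06472482  0.16423725 -0.0015508 ]
```

View pics/g3.png

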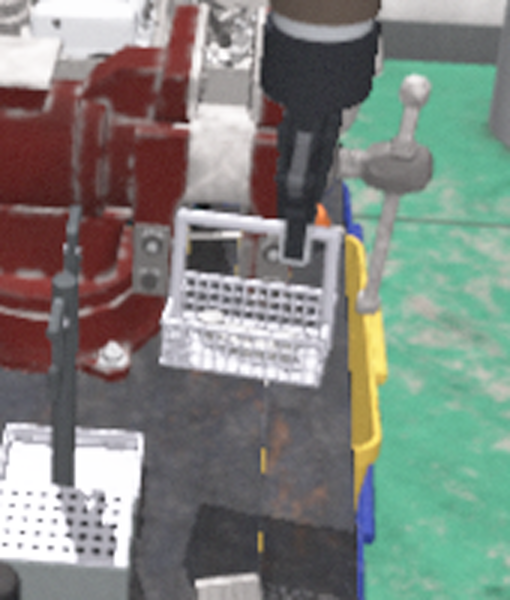

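Basket is lifted and near level; bar ends are at crop px (182,215) and (338,231). I'll compute tilt and offset by intersecting those rays with the bar's vertical plane.

```bash
cat >> h.py <<'E'
def onbar(n,p,g,az):
    o,d=ray(n,p);u=np.array([np.cos(az),np.sin(az),0]);w=np.array([-u[1],u[0],0])
    q=o+d*((np.r_[g,0]-o)@w)/(d@w);return (q-np.r_[g,0])@u,q[2]
E
python3 - <<'E'
from h import *
az=np.radians(-7.9)
S=lambda u,v:(u/3+260-.33,v/3+60-.33)
for p in[(180,215),(340,232),(200,217),(265,223)]: print(p,onbar('side',S(*p),[.4076,-.055],az))
# same check before the lift (known level)
S=lambda u,v:(u/2.5+205-.3,v/2.5+120-.3)
for p in[(279,142),(399,157)]: print('pre',onbar('side',S(*p),[.4076,-.055],az))
E
```

```text
(180, 215) (np.float64(0.08438311140396133), np.float64(0.21853926256338485))
(340, 232) (np.float64(-0.029208526328218028), np.float64(0.22230150643745228))
(200, 217) (np.float64(0.0698839806331908), np.float64(0.21912012610121734))
(265, 223) (np.float64(0.02342109736043011), np.float64(0.2213800844969661))
pre (np.float64(0.08548942743239861), np.float64(0.10078473760767914))
pre (np.float64(-0.024017549072365453), np.float64(0.10472503643657916))
```

Call:
{"op": "step_arm", "data": {
  "targets": "-1 0 0.03 0 0 0 0.02; -1 0 0.08 0 0 0 0.05; -1 0 0.14 0 0 0 0.08; -1 0 0.2 0 0 0 0.11; -1 0 0.26 0 0 0 0.14; -1 0 0.32 0 0 0 0.17; -1 0 0.38 0 0 0 0.2; -1 0 0.43 0 0 0 0.209; -1 0 0.46 0 0 0 0.209; -1 0 0.46 0 0 0 0.209"
}}

```text
clock: 5.05
eef_pos: [0.4157, 0.0428, 0.1997]
tool_rot: [0.999, 0.038, -0.001, -0.019]
ft_force: [-0.3, -0.4, -3.8]
grip_width: 0.0081
grasp_force: 58.7
```

Call:
{"op": "step_arm", "data": {
  "targets": "-1 0 0 0 0 0 0; -1 0 0 0 0 0 0; -1 0 0 0 0 0 0"
}}

```text
clock: 5.3
eef_pos: [0.4154, 0.042, 0.1998]
tool_rot: [0.999, 0.037, -0.001, -0.019]
ft_force: [-0.7, 0.3, -3.6]
grip_width: 0.0081
grasp_force: 58.7
```

Run:
```python
from h import *
import cv2
o=bot.get_obs();print({k:np.round(o[k],4) for k in('eef_pos','tool_rot','joint_pos','joint_vel','ft_force','ft_torque')})
cv2.imwrite('pics/g4.png',np.vstack([bot.camera('side')[60:330,150:450,::-1],bot.camera('top')[100:330,130:430,::-1]]))
```

```text
{'eef_pos': array([0.4154, 0.042 , 0.1998]), 'tool_rot': array([ 0.9991,  0.0369, -0.0012, -0.0192]), 'joint_pos': array([ 0.0728,  0.0966, -0.2548,  1.2204,  0.0384,  3.1406]), 'joint_vel': array([-0.0006, -0.0034, -0.0009, -0.0003,  0.0016,  0.0004]), 'ft_force': array([-0.6844,  0.3233, -3.5766]), 'ft_torque': array([-0.0528,  0.0529,  0.0085])}
```

View pics/g4.png

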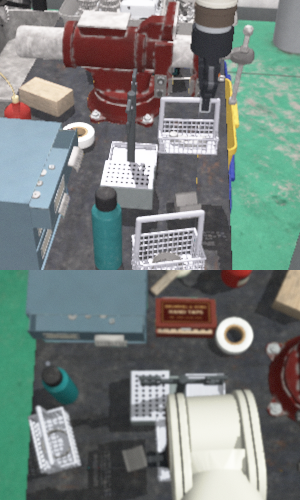

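Joint 6 reached its upper range end (3.14), which stopped the move. The basket is still held level and clear of everything. I'll unwind the wrist by half a turn in free space: the basket is symmetric, so the grip then sits on the far side of the hook, where there is room.

Call:
{"op": "step_arm", "data": {
  "targets": "-1 0 -0.08 0 0 0 0.1; -1 0 -0.08 0 0 0 0.2; -1 0 -0.08 0 0 0 0.3; -1 0 -0.08 0 0 0 0.4; -1 0 -0.08 0 0 0 0.5; -1 0 -0.08 0 0 0 0.6; -1 0 -0.08 0 0 0 0.7; -1 0 -0.08 0 0 0 0.8; -1 0 -0.08 0 0 0 0.8; -1 0 -0.08 0 0 0 0.8"
}}

```text
clock: 6.23
eef_pos: [0.4155, 0.0022, 0.1999]
tool_rot: [0.939, 0.343, -0.007, -0.018]
ft_force: [-0.7, 0.1, -4.2]
grip_width: 0.0083
grasp_force: 58.4
```

Call:
{"op": "step_arm", "data": {
  "targets": "-1 0 0.02 0 0 0 0.12; -1 0 0.04 0 0 0 0.25; -1 0 0.06 0 0 0 0.38; -1 0 0.08 0 0 0 0.5; -1 0 0.08 0 0 0 0.62; -1 0 0.08 0 0 0 0.75; -1 0 0.08 0 0 0 0.88; -1 0 0.08 0 0 0 1; -1 0 0.08 0 0 0 1"
}}

```text
clock: 6.98
eef_pos: [0.4156, 0.0424, 0.1999]
tool_rot: [0.736, 0.677, -0.013, -0.014]
ft_force: [0.1, 0.1, -3.3]
grip_width: 0.0077
grasp_force: 58.5
```

Call:
{"op": "step_arm", "data": {
  "targets": "-1 0 0 0 0 0 0.12; -1 0 0 0 0 0 0.25; -1 0 0 0 0 0 0.38; -1 0 0 0 0 0 0.5; -1 0 0 0 0 0 0.62; -1 0 0 0 0 0 0.75; -1 0 0 0 0 0 0.88; -1 0 0 0 0 0 1; -1 0 0 0 0 0 1"
}}

```text
clock: 7.73
eef_pos: [0.4155, 0.0424, 0.1999]
tool_rot: [0.421, 0.907, -0.018, -0.008]
ft_force: [0.2, 0.2, -2.9]
grip_width: 0.0083
grasp_force: 58.5
```

Call:
{"op": "step_arm", "data": {
  "targets": "-1 0 0 0 0 0 0.12; -1 0 0 0 0 0 0.25; -1 0 0 0 0 0 0.38; -1 0 0 0 0 0 0.5; -1 0 0 0 0 0 0.62; -1 0 0 0 0 0 0.75; -1 0 0 0 0 0 0.88; -1 0 0 0 0 0 1; -1 0 0 0 0 0 1; -1 0 0 0 0 0 1"
}}

```text
clock: 8.57
eef_pos: [0.4156, 0.0424, 0.1999]
tool_rot: [0.044, 0.999, -0.019, -0.0]
ft_force: [0.5, 0.1, -3.6]
grip_width: 0.0081
grasp_force: 58.5
```

```bash
cat >> h.py <<'E'
def st():
    from scipy.spatial.transform import Rotation as R
    o=bot.get_obs();M=R.from_quat(o['tool_rot']).as_matrix();r=lambda k:np.round(o[k],4).tolist()
    print(o['clock'],r('eef_pos'),'az %.2f'%np.degrees(np.arctan2(M[1,0],M[0,0])),'zax',M[:2,2].round(4),r('joint_pos'),r('ft_force'),o['grip_width'])
    print('tilt fix norm wx,wy',(M[1,2]*-1/.7854).round(4),(M[0,2]/.7854).round(4))
E
python3 -c "from h import *;st()"
```

```text
8.5667 [0.4156, 0.0424, 0.1999] az 174.95 zax [-0.0022 -0.0382] [0.1289, 0.1016, -0.2488, 1.2275, -0.0376, 0.2173] [0.5441, 0.0583, -3.6169] 0.008096134596016052
tilt fix norm wx,wy 0.0486 -0.0028
```

Call:
{"op": "step_arm", "data": {
  "targets": "-1 0 0.02 0 0.048 -0.003 0.07; -1 0 0.05 0 0.048 -0.003 0.145; -1 0 0.09 0 0.048 -0.003 0.145; -1 0 0.13 0 0.048 -0.003 0.145; -1 0 0.17 0 0.048 -0.003 0.145; -1 0 0.21 0 0.048 -0.003 0.145; -1 0 0.24 0 0.048 -0.003 0.145; -1 0 0.256 0 0.048 -0.003 0.145; -1 0 0.256 0 0.048 -0.003 0.145; -1 0 0.256 0 0.048 -0.003 0.145"
}}

```text
clock: 9.4
eef_pos: [0.4154, 0.1701, 0.1997]
tool_rot: [-0.015, 1.0, -0.001, 0.001]
ft_force: [0.5, 0.5, -3.4]
grip_width: 0.0082
grasp_force: 58.5
```

```bash
python3 -c "from h import *;st()"
```

```text
9.4 [0.4154, 0.1701, 0.1997] az -178.27 zax [ 0.0018 -0.0017] [0.3902, 0.1566, -0.1845, 1.2287, -0.0023, 0.36] [0.5098, 0.5151, -3.3657] 0.008180408476564406
tilt fix norm wx,wy 0.0022 0.0023
```

Call:
{"op": "step_arm", "data": {
  "targets": "-1 0.03 0 0 0 0 0; -1 0.07 0 0 0 0 0; -1 0.12 0 0 0 0 0; -1 0.17 0 0 0 0 0; -1 0.22 0 0 0 0 0; -1 0.27 0 0 0 0 0; -1 0.31 0 0 0 0 0; -1 0.339 0 -0.007 0 0 0; -1 0.339 0 -0.007 0 0 0; -1 0.339 0 -0.007 0 0 0"
}}

```text
clock: 10.23
eef_pos: [0.5849, 0.1688, 0.1952]
tool_rot: [-0.014, 1.0, -0.001, -0.0]
ft_force: [-0.1, -0.1, -3.5]
grip_width: 0.0078
grasp_force: 58.5
```

Run:
```python
from h import *
import cv2
st()
b=cv2.resize(bot.camera('side')[100:300,205:355,::-1],None,fx=3,fy=3,interpolation=2)
a=cv2.resize(bot.camera('top')[150:300,200:320,::-1],None,fx=2.8,fy=4,interpolation=2)
cv2.imwrite('pics/g5.png',np.hstack([a,b][1:]+[a]))
```

```text
10.2333 [0.5849, 0.1688, 0.1952] az -178.37 zax [-0.0003 -0.0017] [0.2817, 0.4752, 0.251, 1.3474, -0.0015, 0.2533] [-0.076, -0.1286, -3.4576] 0.007821497051194374
tilt fix norm wx,wy 0.0021 -0.0004
```

View pics/g5.png

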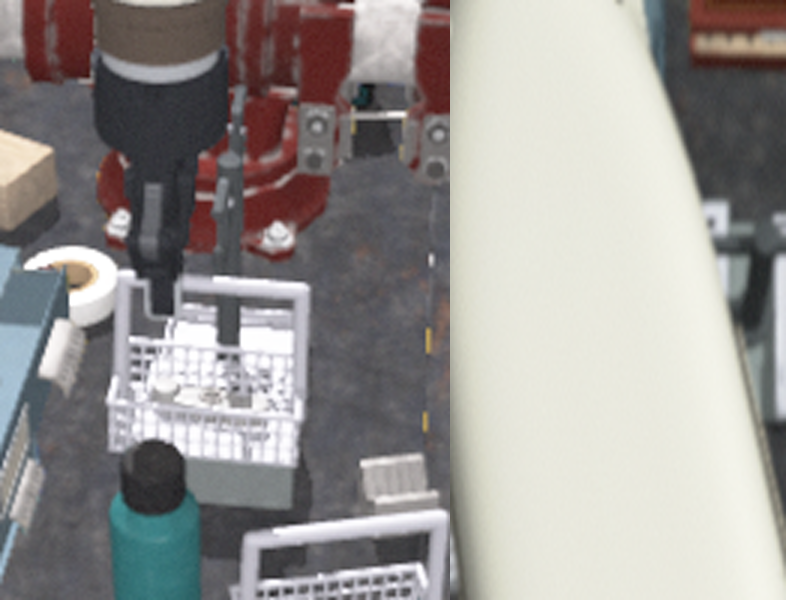

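The view shows the basket level beside the left hook, pawl inside. Bar runs from crop px (118,278) to (308,290), fingers near 167, post near 232. I'll check the bar against the hook numerically before entry.

```bash
cat >> h.py <<'E'
def proj(n,P):
    i=bot.camera_info(n);f=210/np.tan(np.radians(i['vertical_fov']/2));T=np.array(i['pose'])
    c=T[:3,:3].T@(np.array(P)-T[:3,3]);return np.array([i['cx']+f*c[0]/-c[2],i['cy']-f*c[1]/-c[2]])
E
python3 - <<'E'
from h import *
S=lambda u,v:(u/3+205-.33,v/3+100-.33)
for p in[(118,278),(308,290),(232,285)]: print(onbar('side',S(*p),[.5849,.1688],np.radians(1.6)))
yaw=np.radians(1.5);c=np.array([.558,.0385])
for d,z in((80,.236),(80,.228),(78,.204),(74,.204),(78,.18),(-80,.232),(0,.236)):
    p=np.r_[c+d/1000*np.array([-np.sin(yaw),np.cos(yaw)]),z];q=proj('side',p);t=proj('top',p);print(d,z,'g5',(q-[205,100])*3+1,'side0c',(q-[205,120])*2.5,'top0c',(t-[150,135])*3+1)
E
```

```text
(np.float64(0.028582169147656003), np.float64(0.2161469770586405))
(np.float64(-0.08644787930054945), np.float64(0.21617772045066697))
(np.float64(-0.04072637752040649), np.float64(0.2163151732681442))
80 0.236 g5 [223.1429568  211.01693534] side0c [185.11913067 125.01411278] top0c [355.45983554 220.60911481]
80 0.228 g5 [223.0569515  221.72533263] side0c [185.04745958 133.93777719] top0c [355.78534747 223.46765473]
78 0.204 g5 [223.11802804 251.36614609] side0c [185.0983567  158.63845507] top0c [359.99526827 231.74809781]
74 0.204 g5 [223.74253905 247.74079535] side0c [185.61878254 155.61732946] top0c [366.52278885 231.69346096]
78 0.18 g5 [222.86865334 281.84868437] side0c [184.89054445 184.04057031] top0c [360.82327285 239.67605904]
-80 0.232 g5 [245.69302818  89.30856893] side0c [203.91085682  23.59047411] top0c [623.79058646 219.80984162]
0 0.236 g5 [235.16371444 143.72264945] side0c [195.1364287   68.93554121] top0c [490.1551998  219.48764425]
```

Call:
{"op": "step_arm", "data": {
  "targets": "-1 0 -0.02 0 0 0 0; -1 0 -0.04 0 0 0 0; -1 0 -0.06 0 0 0 0; -1 0 -0.075 0 0 0 0; -1 0 -0.09 0 0 0 0; -1 0 -0.105 0 0 0 0; -1 0 -0.12 0 0 0 0; -1 0 -0.132 0 0 0 0; -1 0 -0.139 0 0 0 0; -1 0 -0.139 0 0 0 0"
}}

```text
clock: 11.17
eef_pos: [0.5851, 0.1, 0.1963]
tool_rot: [-0.015, 1.0, -0.001, 0.001]
ft_force: [-0.2, 0.5, -3.8]
grip_width: 0.0081
grasp_force: 58.5
```

```bash
python3 -c "from h import *;st()"
```

```text
11.1667 [0.5851, 0.1, 0.1963] az -178.26 zax [ 0.0021 -0.0011] [0.1699, 0.4414, 0.2008, 1.3283, -0.0014, 0.1396] [-0.1615, 0.4856, -3.7696] 0.008053489297407358
tilt fix norm wx,wy 0.0013 0.0027
```

Entered without contact. Lowering 20 mm and watching the force.

Call:
{"op": "step_arm", "data": {
  "targets": "-1 0 -0.001 -0.01 0 0 0; -1 0 -0.001 -0.018 0 0 0; -1 0 -0.001 -0.026 0 0 0; -1 0 -0.001 -0.032 0 0 0; -1 0 -0.001 -0.038 0 0 0; -1 0 -0.001 -0.038 0 0 0; -1 0 -0.001 -0.038 0 0 0"
}}

```text
clock: 11.75
eef_pos: [0.5848, 0.1005, 0.177]
tool_rot: [-0.016, 1.0, -0.0, 0.001]
ft_force: [-0.1, 0.5, -3.6]
grip_width: 0.0078
grasp_force: 58.6
```

Call:
{"op": "step_arm", "data": {
  "targets": "-1 0 -0.001 -0.002 0 0 0; -1 0 -0.001 -0.004 0 0 0; -1 0 -0.001 -0.004 0 0 0; -1 0 -0.001 -0.004 0 0 0"
}}

```text
clock: 12.08
eef_pos: [0.585, 0.0999, 0.1754]
tool_rot: [-0.016, 1.0, -0.0, 0.001]
ft_force: [-0.1, 0.7, -4.2]
grip_width: 0.008
grasp_force: 58.6
```

Call:
{"op": "step_arm", "data": {
  "targets": "-1 0 0 -0.002 0 0 0; -1 0 0 -0.002 0 0 0; -1 0 0 -0.002 0 0 0"
}}

```text
clock: 12.33
eef_pos: [0.5852, 0.0999, 0.1746]
tool_rot: [-0.016, 1.0, -0.0, 0.001]
ft_force: [0.1, -0.4, -3.5]
grip_width: 0.0081
grasp_force: 58.6
```

Call:
{"op": "step_arm", "data": {
  "targets": "-1 0 0 -0.003 0 0 0; -1 0 0 -0.003 0 0 0; -1 0 0 -0.003 0 0 0"
}}

```text
clock: 12.58
eef_pos: [0.5854, 0.1, 0.174]
tool_rot: [-0.016, 1.0, -0.0, 0.002]
ft_force: [-1.3, 1.1, 4.7]
grip_width: 0.0081
grasp_force: 59.2
```

Call:
{"op": "step_arm", "data": {
  "targets": "-1 0 0 -0.003 0 0 0; -1 0 0 -0.003 0 0 0; -1 0 0 -0.003 0 0 0"
}}

```text
clock: 12.83
eef_pos: [0.5856, 0.1001, 0.1735]
tool_rot: [-0.016, 1.0, -0.0, 0.002]
ft_force: [-2.5, -0.1, 9.8]
grip_width: 0.0082
grasp_force: 59.7
```

Bar contacts the throat floor at about 194 mm. Backing off slightly, opening half, and lifting straight up.

Call:
{"op": "step_arm", "data": {
  "targets": "-1 0 0 0.003 0 0 0; -1 0 0 0.003 0 0 0; -0.4 0 0 0.003 0 0 0; -0.4 0 0 0.003 0 0 0; -0.4 0 0 0.003 0 0 0; -0.2 0 0 0.003 0 0 0; -0.2 0 0 0.003 0 0 0; -0.2 0 0 0.003 0 0 0"
}}

```text
clock: 13.5
eef_pos: [0.5849, 0.0999, 0.1725]
tool_rot: [-0.016, 1.0, -0.0, 0.001]
ft_force: [-0.4, 0.4, 0.3]
grip_width: 0.034
grasp_force: 0.0
```

Call:
{"op": "step_arm", "data": {
  "targets": "-0.2 0 0 0.02 0 0 0; -0.2 0 0 0.05 0 0 0; -0.2 0 0 0.09 0 0 0; -0.2 0 0 0.14 0 0 0; -0.2 0 0 0.2 0 0 0; -0.2 0 0 0.25 0 0 0; -0.2 0 0 0.28 0 0 0; -0.2 0 0 0.28 0 0 0"
}}

```text
clock: 14.17
eef_pos: [0.5867, 0.1002, 0.3183]
tool_rot: [-0.016, 1.0, 0.0, 0.006]
ft_force: [0.0, -0.8, 0.9]
grip_width: 0.0341
grasp_force: 0.0
```

```bash
python3 -c "from h import *;st()
import cv2
for n in('side','top'):cv2.imwrite(f'pics/{n}6.png',bot.camera(n)[:,:,::-1])
s=cv2.imread('pics/side6.png')[110:320,200:400]
hsv=cv2.cvtColor(s,cv2.COLOR_BGR2HSV)
for v in range(0,0): pass
d=cv2.absdiff(cv2.imread('pics/side0.png'),cv2.imread('pics/side6.png')).max(2)>40
print(d[200:360,190:250].mean(), d[255:360,280:360].mean(), d[225:255,325:350].mean(), d[180:215,205:250].mean())"
```

```text
14.1667 [0.5867, 0.1002, 0.3183] az -178.20 zax [0.0111 0.0007] [0.1697, 0.4185, 0.4792, 1.6204, -0.0011, 0.1383] [0.0486, -0.8466, 0.899] 0.03414010204045871
tilt fix norm wx,wy -0.001 0.0142
0.0065625 0.015 0.044 0.015238095238095238
```

```bash
cat >> h.py <<'E'
def barrow(im,A,B):
    g=im.mean(2);a,b=proj('side',A),proj('side',B)
    for t in np.linspace(.06,.94,9):
        c=a+t*(b-a);u=int(round(c[0]));v=int(round(c[1]));col=g[v-9:v+10,u]
        print(u,round(c[1],1),col.astype(int).tolist())
E
python3 - <<'E'
from h import *
import cv2
im=cv2.imread('pics/side6.png');barrow(im,[.612,.101,.195],[.5,.098,.195])
E
```

```text
255 180.7 [56, 57, 62, 63, 62, 106, 235, 250, 218, 206, 174, 134, 115, 114, 110, 108, 106, 103, 99]
261 181.1 [55, 58, 54, 60, 60, 68, 235, 252, 228, 217, 195, 152, 101, 102, 103, 102, 99, 96, 95]
268 181.4 [59, 58, 62, 63, 66, 67, 65, 229, 250, 222, 207, 177, 126, 98, 98, 100, 98, 94, 89]
274 181.8 [64, 58, 62, 71, 69, 68, 238, 252, 230, 216, 193, 152, 98, 96, 92, 92, 94, 97, 97]
280 182.2 [84, 82, 84, 83, 84, 80, 96, 159, 204, 211, 202, 156, 104, 71, 75, 78, 78, 82, 80]
287 182.6 [61, 59, 69, 84, 98, 112, 224, 247, 231, 216, 201, 159, 109, 106, 104, 101, 95, 95, 99]
293 183.0 [59, 70, 142, 180, 172, 210, 221, 242, 248, 224, 210, 179, 132, 104, 99, 95, 96, 98, 101]
299 183.4 [125, 202, 228, 233, 219, 167, 207, 245, 246, 232, 216, 199, 152, 87, 92, 97, 100, 101, 96]
306 183.8 [54, 72, 94, 100, 103, 107, 129, 234, 248, 225, 213, 192, 174, 175, 181, 180, 180, 184, 184]
```

The shallow bar sits where predicted (195 mm) and is level along its whole length. Next is the deep basket, approached high with the wrist kept on the unwound side.

Call:
{"op": "step_arm", "data": {
  "targets": "1 -0.304 0.376 0 0 0 0.298; 1 -0.304 0.376 0 0 0 0.298; 1 -0.304 0.376 0 0 0 0.298; 1 -0.304 0.376 0 0 0 0.298; 1 -0.304 0.376 0 0 0 0.298; 1 -0.304 0.376 0 0 0 0.298; 1 -0.304 0.376 0 0 0 0.298; 1 -0.304 0.376 0 0 0 0.298; 1 -0.304 0.376 -0.06 0 0 0.298; 1 -0.304 0.376 -0.12 0 0 0.298"
}}

```text
clock: 15.1
eef_pos: [0.4343, 0.2878, 0.2528]
tool_rot: [-0.132, 0.991, 0.0, 0.003]
ft_force: [1.0, -0.2, -1.3]
grip_width: 0.0854
grasp_force: 0.0
```

Call:
{"op": "step_arm", "data": {
  "targets": "1 0 0 -0.04 0 0 0; 1 0 0 -0.08 0 0 0; 1 0 0 -0.11 0 0 0; 1 0 0 -0.11 0 0 0; 1 0 0 -0.11 0 0 0"
}}

```text
clock: 15.52
eef_pos: [0.4328, 0.2863, 0.1964]
tool_rot: [-0.131, 0.991, -0.001, -0.001]
ft_force: [-0.0, 0.0, 0.0]
grip_width: 0.0851
grasp_force: 0.0
```

```bash
python3 -c "from h import *;st()"
```

```text
15.5167 [0.4328, 0.2863, 0.1964] az -164.90 zax [-0.0008 -0.0026] [0.5854, 0.2969, -0.0113, 1.2647, -0.0018, 0.3219] [-0.0181, 0.003, 0.0291] 0.08508003885188453
tilt fix norm wx,wy 0.0033 -0.001
```

Call:
{"op": "step_arm", "data": {
  "targets": "1 0.003 0.003 -0.03 0 0 0; 1 0.003 0.003 -0.07 0 0 0; 1 0.003 0.003 -0.11 0 0 0; 1 0.003 0.003 -0.131 0 0 0; 1 0.003 0.003 -0.131 0 0 0; 1 0.003 0.003 -0.131 0 0 0"
}}

```text
clock: 16.02
eef_pos: [0.4352, 0.2892, 0.1331]
tool_rot: [-0.132, 0.991, -0.0, 0.001]
ft_force: [-0.1, -0.8, 0.7]
grip_width: 0.0851
grasp_force: 0.0
```

Call:
{"op": "step_arm", "data": {
  "targets": "-1 0 0 0 0 0 0; -1 0 0 0 0 0 0; -1 0 0 0 0 0 0; -1 0 0 0 0 0 0; -1 0 0 0 0 0 0; -1 0 0 0 0 0 0; -1 0 0 0 0 0 0; -1 0 0 0 0 0 0; -1 0 0 0 0 0 0; -1 0 0 0 0 0 0"
}}

```text
clock: 16.85
eef_pos: [0.4346, 0.2895, 0.1326]
tool_rot: [-0.132, 0.991, -0.0, 0.001]
ft_force: [-0.7, 0.1, 3.1]
grip_width: 0.0077
grasp_force: 58.5
```

```bash
python3 -c "from h import *;st()"
```

```text
16.85 [0.4346, 0.2895, 0.1326] az -164.79 zax [ 0.0027 -0.    ] [0.5884, 0.346, -0.1157, 1.1068, -0.0015, 0.3229] [-0.679, 0.0784, 3.0824] 0.007725518114667281
tilt fix norm wx,wy 0.0 0.0034
```

Call:
{"op": "step_arm", "data": {
  "targets": "-1 0 0 0.02 0 0 0; -1 0 0 0.05 0 0 0; -1 0 0 0.08 0 0 0; -1 0 0 0.11 0 0 0; -1 0 0 0.14 0 0 0; -1 0 0 0.17 0 0 0; -1 0 0 0.17 0 0 0; -1 0 0 0.17 0 0 0"
}}

```text
clock: 17.52
eef_pos: [0.4347, 0.2895, 0.2175]
tool_rot: [-0.132, 0.991, -0.0, 0.001]
ft_force: [0.1, -0.6, -4.3]
grip_width: 0.0077
grasp_force: 58.5
```

Run:
```python
from h import *
import cv2
st();o=bot.get_obs();g=o['eef_pos'];im=bot.camera('side')[:,:,::-1].copy();cv2.imwrite('pics/side7.png',im)
u=np.array([np.cos(np.radians(15.2)),np.sin(np.radians(15.2)),0]);z=g[2]+.0174
b=np.r_[g[:2],z];barrow(im,b+u*.085,b-u*.028)
A=proj('side',b+u*.085);r=int(A[1]);print(A,im[r-1:r+3,int(A[0])-14:int(A[0])+8].mean(2).mean(0).astype(int).tolist())
B=proj('side',b-u*.028);r=int(B[1])+5;print(B,im[r:r+4,int(B[0])-8:int(B[0])+14].mean(2).mean(0).astype(int).tolist())
```

```text
17.5167 [0.4347, 0.2895, 0.2175] az -164.80 zax [0.0028 0.0002] [0.5884, 0.2889, 0.0334, 1.3128, -0.0014, 0.3231] [0.1023, -0.576, -4.3388] 0.0077207930919771664
tilt fix norm wx,wy -0.0002 0.0036
293 240.9 [238, 231, 176, 188, 196, 181, 227, 250, 248, 230, 218, 200, 181, 170, 172, 181, 176, 145, 136]
301 240.2 [251, 245, 244, 252, 250, 243, 239, 249, 250, 232, 220, 208, 186, 175, 177, 177, 177, 171, 158]
308 239.5 [88, 82, 73, 79, 84, 139, 243, 252, 237, 222, 207, 196, 147, 89, 89, 91, 95, 93, 93]
316 238.8 [101, 99, 93, 97, 89, 107, 233, 251, 240, 226, 211, 196, 154, 92, 91, 93, 92, 91, 91]
324 238.1 [97, 94, 85, 86, 89, 89, 224, 251, 244, 228, 213, 200, 162, 105, 89, 91, 96, 102, 99]
332 237.5 [91, 87, 88, 91, 91, 92, 182, 244, 246, 230, 215, 204, 166, 110, 89, 91, 96, 99, 97]
339 236.8 [56, 53, 49, 49, 62, 99, 134, 148, 157, 152, 131, 125, 125, 124, 118, 107, 93, 84, 74]
347 236.1 [44, 43, 39, 43, 48, 42, 47, 51, 54, 47, 49, 46, 55, 54, 54, 53, 54, 55, 51]
355 235.4 [104, 97, 86, 80, 73, 59, 45, 45, 44, 43, 120, 175, 183, 177, 184, 184, 186, 184, 186]
[288.48835956 241.26945944] [176, 152, 121, 130, 166, 178, 154, 128, 128, 165, 177, 158, 155, 196, 223, 230, 228, 228, 226, 224, 222, 222]
[359.24487954 235.01054617] [104, 102, 125, 162, 185, 191, 193, 190, 161, 118, 101, 98, 96, 94, 92, 95, 100, 99, 100, 103, 107, 101]
```

Deep basket is held level, with its bar middle 30 mm ahead of the grip. Drawing back first, then across in front of the stand.

Call:
{"op": "step_arm", "data": {
  "targets": "-1 -0.03 0 0 0 0 -0.05; -1 -0.07 0 0 0 0 -0.12; -1 -0.11 -0.02 0 0 0 -0.2; -1 -0.14 -0.06 0 0 0 -0.27; -1 -0.14 -0.11 0 0 0 -0.304; -1 -0.14 -0.16 0 0 0 -0.304; -1 -0.14 -0.21 0 0 0 -0.304; -1 -0.14 -0.26 0 0 0 -0.304; -1 -0.14 -0.31 0 0 0 -0.304; -1 -0.14 -0.36 0 0 0 -0.304"
}}

```text
clock: 18.4
eef_pos: [0.3631, 0.1079, 0.2159]
tool_rot: [-0.014, 1.0, -0.001, -0.0]
ft_force: [0.4, 0.2, -3.9]
grip_width: 0.0076
grasp_force: 58.5
```

Call:
{"op": "step_arm", "data": {
  "targets": "-1 0 -0.05 0 0 0 0; -1 0 -0.1 0 0 0 0; -1 0 -0.15 0 0 0 0; -1 0 -0.2 0 0 0 0; -1 0 -0.25 0 0 0 0; -1 0 -0.3 0 0 0 0; -1 0 -0.35 0 0 0 0; -1 0 -0.39 0 0 0 0; -1 0 -0.4 0 0 0 0; -1 0 -0.4 0 0 0 0"
}}

```text
clock: 19.23
eef_pos: [0.3636, -0.0914, 0.2162]
tool_rot: [-0.012, 1.0, -0.0, -0.0]
ft_force: [-0.1, 0.9, -3.9]
grip_width: 0.0078
grasp_force: 58.6
```

```bash
python3 -c "from h import *;st()"
```

```text
19.2333 [0.3636, -0.0914, 0.2162] az -178.65 zax [-0.0003 -0.0002] [-0.2461, 0.0003, -0.3128, 1.2581, -0.0002, -0.2697] [-0.0849, 0.8612, -3.8548] 0.007843315452206226
tilt fix norm wx,wy 0.0002 -0.0004
```

Call:
{"op": "step_arm", "data": {
  "targets": "-1 0.03 0.012 0 0 0 0; -1 0.07 0.012 0 0 0 0; -1 0.12 0.012 -0.005 0 0 0; -1 0.17 0.012 -0.01 0 0 0; -1 0.22 0.012 -0.02 0 0 0; -1 0.27 0.012 -0.03 0 0 0; -1 0.31 0.012 -0.035 0 0 0; -1 0.332 0.012 -0.035 0 0 0; -1 0.332 0.012 -0.035 0 0 0; -1 0.332 0.012 -0.035 0 0 0"
}}

```text
clock: 20.07
eef_pos: [0.5299, -0.0831, 0.1985]
tool_rot: [-0.014, 1.0, 0.0, -0.001]
ft_force: [-0.6, 1.5, -4.8]
grip_width: 0.0078
grasp_force: 58.6
```

Run:
```python
from h import *
import cv2
st();g=bot.get_obs()['eef_pos'];im=bot.camera('side')[:,:,::-1].copy();cv2.imwrite('pics/side8.png',im)
u=np.array([np.cos(np.radians(1.4)),np.sin(np.radians(1.4)),0]);b=np.r_[g[:2],g[2]+.0174];barrow(im,b+u*.089,b-u*.029)
```

```text
20.0667 [0.5299, -0.0831, 0.1985] az -178.37 zax [-0.0011  0.0002] [-0.1555, 0.329, 0.0394, 1.2822, -0.0, -0.184] [-0.6488, 1.5257, -4.8169] 0.007824416883634285
tilt fix norm wx,wy -0.0002 -0.0014
265 125.5 [55, 60, 55, 56, 54, 56, 54, 52, 232, 252, 229, 216, 196, 194, 197, 200, 197, 197, 200]
271 125.8 [58, 57, 53, 54, 55, 52, 52, 201, 245, 231, 218, 198, 176, 143, 85, 64, 60, 58, 57]
277 126.1 [53, 56, 54, 55, 58, 54, 51, 54, 197, 239, 221, 200, 179, 144, 96, 68, 61, 58, 59]
283 126.4 [60, 67, 66, 69, 70, 62, 56, 56, 234, 251, 222, 192, 146, 117, 119, 120, 126, 127, 132]
289 126.8 [59, 57, 60, 58, 53, 54, 52, 236, 252, 224, 207, 152, 43, 46, 56, 68, 61, 56, 58]
295 127.1 [89, 82, 78, 80, 80, 82, 66, 240, 253, 229, 215, 171, 116, 87, 71, 58, 61, 60, 57]
301 127.4 [48, 57, 63, 62, 53, 52, 53, 55, 53, 53, 59, 53, 55, 58, 55, 56, 55, 91, 156]
307 127.7 [50, 44, 48, 45, 73, 132, 158, 178, 201, 195, 181, 160, 130, 120, 123, 138, 149, 133, 134]
312 128.0 [59, 53, 58, 56, 56, 61, 67, 160, 219, 221, 199, 178, 164, 164, 164, 166, 165, 169, 176]
```

Call:
{"op": "step_arm", "data": {
  "targets": "-1 0 0.015 0.001 0 0 0; -1 0 0.03 0.001 0 0 0; -1 0 0.045 0.001 0 0 0; -1 0 0.06 0.001 0 0 0; -1 0 0.075 0.001 0 0 0; -1 0 0.09 0.001 0 0 0; -1 0 0.105 0.001 0 0 0; -1 0 0.116 0.001 0 0 0; -1 0 0.121 0.001 0 0 0; -1 0 0.121 0.001 0 0 0"
}}

```text
clock: 20.95
eef_pos: [0.5305, -0.0234, 0.2003]
tool_rot: [-0.014, 1.0, -0.0, 0.001]
ft_force: [0.2, 0.3, -4.2]
grip_width: 0.0077
grasp_force: 58.6
```

Call:
{"op": "step_arm", "data": {
  "targets": "-1 0 0 -0.01 0 0 0; -1 0 0 -0.018 0 0 0; -1 0 0 -0.026 0 0 0; -1 0 0 -0.032 0 0 0; -1 0 0 -0.036 0 0 0; -1 0 0 -0.036 0 0 0; -1 0 0 -0.036 0 0 0"
}}

```text
clock: 21.53
eef_pos: [0.5304, -0.0243, 0.1821]
tool_rot: [-0.013, 1.0, -0.0, 0.001]
ft_force: [0.0, -0.5, -4.0]
grip_width: 0.0078
grasp_force: 58.6
```

```bash
python3 -c "from h import *;st()"
```

```text
21.5333 [0.5304, -0.0243, 0.1821] az -178.49 zax [ 0.0017 -0.0008] [-0.0453, 0.3259, -0.0088, 1.2344, -0.0007, -0.0717] [0.0275, -0.5165, -4.036] 0.0078330884064787
tilt fix norm wx,wy 0.001 0.0021
```

Call:
{"op": "step_arm", "data": {
  "targets": "-1 0 0.004 -0.003 0 0 0; -1 0 0.004 -0.006 0 0 0; -1 0 0.004 -0.006 0 0 0; -1 0 0.004 -0.006 0 0 0"
}}

```text
clock: 21.87
eef_pos: [0.5304, -0.0221, 0.1793]
tool_rot: [-0.013, 1.0, -0.0, 0.001]
ft_force: [-0.2, 0.0, -4.3]
grip_width: 0.0078
grasp_force: 58.6
```

Call:
{"op": "step_arm", "data": {
  "targets": "-1 0 0 -0.002 0 0 0; -1 0 0 -0.004 0 0 0; -1 0 0 -0.004 0 0 0; -1 0 0 -0.004 0 0 0"
}}

```text
clock: 22.2
eef_pos: [0.5307, -0.0221, 0.1777]
tool_rot: [-0.013, 1.0, -0.0, 0.001]
ft_force: [-0.9, -0.9, -2.0]
grip_width: 0.0075
grasp_force: 58.8
```

Contact is beginning at the expected height. A bit further, then release.

Call:
{"op": "step_arm", "data": {
  "targets": "-1 0 0 -0.002 0 0 0; -1 0 0 -0.002 0 0 0; -1 0 0 -0.002 0 0 0"
}}

```text
clock: 22.45
eef_pos: [0.5307, -0.0221, 0.1771]
tool_rot: [-0.013, 1.0, -0.0, 0.002]
ft_force: [-2.4, -0.8, 2.1]
grip_width: 0.0074
grasp_force: 59.4
```

Call:
{"op": "step_arm", "data": {
  "targets": "-0.4 0 0 0 0 0 0; -0.4 0 0 0 0 0 0; -0.4 0 0 0 0 0 0; -0.2 0 0 0 0 0 0; -0.2 0 0 0 0 0 0; -0.2 0 0 0 0 0 0; -0.2 0 0 0 0 0 0"
}}

```text
clock: 23.03
eef_pos: [0.5305, -0.0221, 0.1763]
tool_rot: [-0.013, 1.0, -0.0, 0.001]
ft_force: [0.5, 0.3, 0.6]
grip_width: 0.0342
grasp_force: 0.0
```

Call:
{"op": "step_arm", "data": {
  "targets": "-0.2 0 0 0.02 0 0 0; -0.2 0 0 0.05 0 0 0; -0.2 0 0 0.09 0 0 0; -0.2 0 0 0.14 0 0 0; -0.2 0 0 0.2 0 0 0; -0.2 0 0 0.25 0 0 0; -0.2 -0.05 0 0.28 0 0 0; -0.2 -0.12 0 0.28 0 0 0; -0.2 -0.2 0 0.28 0 0 0; -0.2 -0.28 0 0.28 0 0 0"
}}

```text
clock: 23.87
eef_pos: [0.3894, -0.0221, 0.3171]
tool_rot: [-0.013, 1.0, -0.0, 0.002]
ft_force: [0.1, -0.4, 1.4]
grip_width: 0.0344
grasp_force: 0.0
```

Call:
{"op": "step_arm", "data": {
  "targets": "1 -0.1 0 0 0 0 0; 1 -0.1 0 0 0 0 0; 1 -0.1 0 0 0 0 0; 1 -0.1 0 0 0 0 0; 1 -0.1 0 0 0 0 0; 1 -0.1 0 0 0 0 0; 1 -0.1 0 0 0 0 0; 1 -0.1 0 0 0 0 0; 1 -0.1 0 0 0 0 0; 1 -0.1 0 0 0 0 0"
}}

```text
clock: 24.7
eef_pos: [0.3408, -0.0221, 0.3161]
tool_rot: [-0.013, 1.0, -0.0, 0.001]
ft_force: [0.6, -0.3, -0.5]
grip_width: 0.0855
grasp_force: 0.0
```

Run:
```python
from h import *
import cv2
st();s=bot.camera('side')[:,:,::-1];t=bot.camera('top')[:,:,::-1]
a=cv2.resize(s[100:360,190:400],None,fx=2.2,fy=2.2,interpolation=2);b=cv2.resize(t[130:330,150:420],(300,572))
b=cv2.resize(t[130:330,150:400],(334,267));b=cv2.copyMakeBorder(b,0,a.shape[0]-267,0,0,0)
cv2.imwrite('pics/end.png',np.hstack([a,b]))
```

```text
24.7 [0.3408, -0.0221, 0.3161] az -178.47 zax [ 0.0013 -0.0007] [-0.0642, -0.1023, -0.1495, 1.5223, -0.0007, -0.0909] [0.6054, -0.27, -0.4522] 0.08552294097167139
tilt fix norm wx,wy 0.0009 0.0016
```

View pics/end.png

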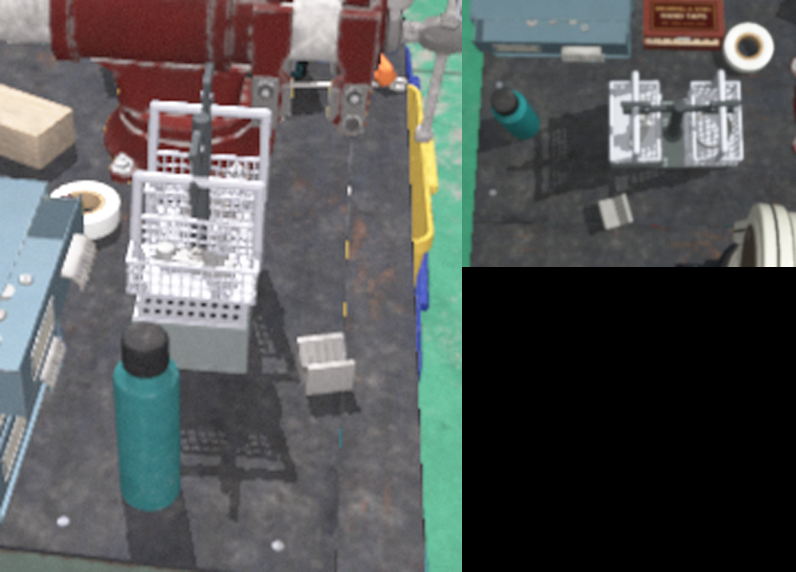

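Both baskets hang level. In the side view the shallow bar is at about (200,178) and the deep bar at (210,108), with the pawl and the ring inside. The bottle, vee block and tape have not moved, and the gripper is clear.

```bash
python3 -c "from workcell import bot;print(bot.job_done())"
```

```text
the job is handed in; nothing more can be done
None
```

Both baskets hang level on their hooks with their parts inside, shallow over the drain box and deep over the drip dish; the bystanders are unmoved, the gripper is clear, and I handed the job in at about 25 s.

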